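# Reset a cutting-length stop for the next blank

## Task

Get the length stop ready for the next job. Put every wood offcut lying on its bed into the steel scrap bin, and lengthen the stop by one hole: pinch the spring button flush and slide the outer tube away from its clamp block until the button snaps out of the next hole, no further. Only when both are done, lay the drilled wood block flat on the bed, lengthwise along the tube, with its side up against the raised strip and its end up against the inner face of the stop plate, and let go of it.

Things in the scene. Friction and masses are not known exactly. Their poses are not given: they have to be found in the camera images.
- jig: Length stop, fixed on the bench: grey board bed with an aluminium strip on its far part. Origin at bench height below the strip's near edge, mid-length; x away from the robot, y along the tube away from its clamp block, z up. In mm: bare bed x -130 to 0, y -180 to 180, top at z 12; strip x 0 to 85, top at z 19; the strip's face at x 0 (7 mm high) is what the block lies against.
- tube_mid (a point): Point on the telescoping tube's axis level with the button, at jig x 60, y 20, z 62; fixed. The tube runs along jig y: an inner tube held in a dark clamp block (46 x 32 mm, up to z 80) at jig y -162, and over it the grey outer tube, 30 x 30 mm, 176 mm long. A rib under it, 26 mm wide, reaches z 43; the strip beside it z 19.
- sleeve (a joint): Slide of the outer tube, in m: 0 at the start, with the button out in a hole; grows as it moves along jig y away from the clamp block. Holes are 40 mm apart, so the next hole is at 0.040. Rubs with 2.5 N. While the button is out the tube is locked, but for 1 mm or so of play. It carries the stop plate.
- button (a joint): Travel of the snap button, in m: 0 fully out (7 mm proud of the tube's side), 0.007 flush with it, 0.009 when it rides under the tube's wall. Spring 3 N at rest, 5 N when flush. It pops out by itself when a hole comes to it.
- button_tip (a point): Tip of the snap button, a round-nosed steel pin 11 mm across in the tube's side facing the robot (jig -x). It sits on the fixed inner tube, so it stays behind as the outer tube moves. Pinching the outer tube across at the button (37 mm, along jig x) with 20 to 40 N brings it flush and holds the tube; some 10 to 20 N along jig y then start the tube moving, less once the button is under the wall.
- stop_face (a point): Point on the stop plate's inner face (facing jig -y, the clamp block), moving with the outer tube; at the start at jig x -25, y 85, z 27. The plate is aluminium, 6 mm thick, square to the tube, over the bed from jig x -48 to 75 and z 21 to 77. The block's end goes against this face.
- scrap_bin: Open steel bin 200 x 140 x 85 mm, walls 3 mm, fixed; origin at the centre of its underside on the bench, x along its long side, z up. It stands to the left or the right of the jig.
- blank_center (a point): Centre of the drilled wood block, 42 x 110 x 30 mm (x, y, z, lengthwise along its y), 0.09 kg, loose; it lies on the bench on the other side of the jig from the bin. Either long side and either end may face the stop.
- offcut0_center (a point): Middle (half-way up) of a loose wooden offcut, 34 mm wide (its x, two parallel faces: grip across these), 44 mm long (its y), 30 mm high (z), one end cut at a slant; 0.045 kg; lies on the bed. 3 to 5 of the five offcuts are there.
- offcut1_center (a point): Middle (half-way up) of a loose wooden offcut, 34 mm wide (its x, two parallel faces: grip across these), 42 mm long (its y), 30 mm high (z), square; 0.045 kg; lies on the bed. 3 to 5 of the five offcuts are there.
- offcut2_center (a point): Middle (half-way up) of a loose wooden offcut, 32 mm wide (its x, two parallel faces: grip across these), 46 mm long (its y), 30 mm high (z), both ends slanted (24 mm long on the one face); 0.045 kg; lies on the bed. 3 to 5 of the five offcuts are there.
- offcut3_center (a point): Middle (half-way up) of a loose wooden offcut, 36 mm wide (its x, two parallel faces: grip across these), 40 mm long (its y), 30 mm high (z), one corner cut off; 0.045 kg; lies on the bed. 3 to 5 of the five offcuts are there.
- offcut4_center (a point): Middle (half-way up) of a loose wooden offcut, 34 mm wide (its x, two parallel faces: grip across these), 42 mm long (its y), 30 mm high (z), one end cut at a slant; 0.045 kg; lies on the bed. 3 to 5 of the five offcuts are there.
Mind the look-alikes: they are no part of the job. What is shaped like the part that bears offcut4_center but pink or yellow is not meant.

How it is judged (in metres and radians):
On the way, in this order (a step that is already met when the one before it is completed fails the run):
1. all offcuts are in the bin, and the stop is one hole longer with its button fully out (x of offcut0_center in the frame of scrap_bin between -0.096 and 0.096 m and y of offcut0_center in the frame of scrap_bin between -0.066 and 0.066 m and z of offcut0_center in the frame of scrap_bin between 0 and 0.078 m and x of offcut1_center in the frame of scrap_bin between -0.096 and 0.096 m and y of offcut1_center in the frame of scrap_bin between -0.066 and 0.066 m and z of offcut1_center in the frame of scrap_bin between 0 and 0.078 m and x of offcut2_center in the frame of scrap_bin between -0.096 and 0.096 m and y of offcut2_center in the frame of scrap_bin between -0.066 and 0.066 m and z of offcut2_center in the frame of scrap_bin between 0 and 0.078 m and x of offcut3_center in the frame of scrap_bin between -0.096 and 0.096 m and y of offcut3_center in the frame of scrap_bin between -0.066 and 0.066 m and z of offcut3_center in the frame of scrap_bin between 0 and 0.078 m and x of offcut4_center in the frame of scrap_bin between -0.096 and 0.096 m and y of offcut4_center in the frame of scrap_bin between -0.066 and 0.066 m and z of offcut4_center in the frame of scrap_bin between 0 and 0.078 m and value of joint sleeve between 0.036 and 0.044 m and value of joint button below 0.002 m), for 0.2 s.
2. the block lies flat on the bed against the strip and the stop plate (x of blank_center in the frame of jig between -0.028 and -0.016 m and y of blank_center in the frame of stop_face between -0.061 and -0.05 m and z of blank_center in the frame of jig between 0.023 and 0.031 m and angle between the y axis of blank_center and the y axis of jig, either way round below 0.07 rad), for 0.2 s.
At the end, for the whole second after the job is handed in: Every offcut is inside the bin, below the rim; the outer tube is 40 mm (within 4) longer, button out (within 2); the block lies flat on the bed along the tube (within 0.07 rad), its side within 6 mm of the strip, its end within 6 mm of the stop plate; all at rest and let go (all of step 1 and all of step 2 and linear speed of blank below 0.02 m/s and velocity of joint sleeve below 0.01 m/s); the robot touches nothing.
It fails at once if the outer tube goes past the next hole, or is pushed in the wrong way (value of joint sleeve above 0.055 m or value of joint sleeve below -0.015 m).
Of offcut0, offcut1, offcut2, offcut3, offcut4 only 3 to 5 are there at a start; the rules pass over those that are not, and their reading is None.
At some moment in a run one of offcut0, offcut1, offcut2, offcut3, offcut4 may be knocked a few centimetres aside while the robot is not near it.
Once in a run the grip may slacken for a moment while it holds something.
It also fails if it takes over 210 s, if anything falls off the work surface, if the arm or the gripper's body presses on something with over 40 N, if the wrist force passes 120 N, or if a joint passes its speed limit or range.

## Robot

A 6-joint arm with a two-finger parallel gripper is mounted at the origin on a cart in front of the work surface, level with it; the furniture and walls round the work are solid. World frame = base frame: x ahead of the robot, y to its left, z up, the work surface at z = 0. Lengths are in mm, angles in rad, forces in N, time in s.
With the tool pointing down it reaches from about 275 to 750 mm from the base axis. Payload 10.2 kg.
Tool frame: the origin (TCP) lies midway between the tips of the shut fingers; the grasp point (between the pads) lies 19 mm behind it; z points along the fingers, y is the line along which they close (so a half turn about z gives the same grasp; the last joint's range is limited). The gripper opens to 85 mm and grips with 20 to 120 N. Pads are 22 mm wide; open, the fingers measure 114 mm over their backs; the gripper's body (76 mm by 85 mm) begins 54 mm behind the grasp point. The pads swing forward as they close: fully open they stand 13 mm farther back than shut.
Start: joints at [-1.479, 0.313, 1.498, -0, 1.331, -0.223], TCP at [162.541, -499.211, 231.294] pointing down, gripper open.
Joint ranges: [-2.94, 2.94], [-0.97, 2.17], [0.19, 2.56], [-1.23, 4.37], [0.02, 3.11], [-2.88, 2.88]. Speed limits (rad/s): [2.39, 2.39, 3.01, 3.14, 3.14, 3.14].

## Interface

Orientations are given as a unit quaternion [w, x, y, z].
In Python, from rig import ctrl gives the robot as it stands.
- The arm moves only by the tool send_rows, never from a script. Its argument "targets" is a list of rows, each a list of 7 numbers: the closure, from -1 (fully open) to 1 (shut), so that 0 is half open, then the shift along the tool's x, y, z in m, then the turn, a rotation vector about the tool's x, y, z in rad. In form: [[claw, dx, dy, dz, ax, ay, az], ...]. A call has exactly 10 rows; each row shifts and turns the commanded pose from where the row before left it, along the tool's axes as they then stand; what a row does not reach is not made up. A row lasts 1/8 s, in which the tool goes at most 62.5 mm and 10.7 degrees, less where a joint would pass 70% of its speed; a pose out of reach is approached as far as the arm can. A call with a gripper value outside its range is refused whole. The fingers move at their own pace and stop on an object; "squeeze" is the grip in N (left out, the last holds). Time passes only in rows, so rows that do not move let the fingers close, or fill a call up. It gives the time, the measured TCP pose, the force, the opening and the grip force at its end, in the units of the state.
- ctrl.sense(): the state, without advancing time (a new reading comes with each control period).
- ctrl.capture(name): name is "scene" or "side" or "wrist"; returns a dict with "img" (420x560x3 uint8, red, green, blue), "camera_matrix" (3x3 intrinsics, pixels), "R" (3x3) and "t" (3): a world point X has camera coordinates R X + t. Camera axes: x right, y down, z forward; pixel columns grow to the right and rows downward; lengths in mm; the calibration is good to about 2 mm. The wrist camera is an equidistant fisheye: a pixel r from the principal point sees the ray r / f radians off the axis. A picture is of the moment at which its call begins. There is no depth.
- ctrl.finish_job(): hands the job in; it is judged then, once.
Trained networks look in a picture, given as the dict that the camera call returned (one of the last four; its "shot" number tells which), for a name from the list of things; names that differ only in an ending like _2 or _b are one class to them, and where a whole thing is asked for, a point or a joint stands for the part that bears it (a point fixed in the world has none). Each returns a list of dicts, best first, with "score" (0 to 1); they miss things now and then, are a little off and sometimes report something else, mostly with a low value. They report only what shows in the picture. A call takes as long as a camera call. They do not tell look-alikes from the thing itself.
- ctrl.boxes_of(query, picture): "extent" ([left, top, width, height] in pixels, round what is visible of it).
- ctrl.landmark_of(query, picture): "point" ([column, row] in pixels: a listed point, or the origin of a listed thing).
The state is a dict: "time_s": time; "joints": joint angles; "dq": joint speeds; "tau": joint torques, N m; "eef_pos": TCP position; "ee_rot": TCP orientation; "force": force on the tool from outside, world axes, zero at the start; "wrist_torque": the same for the moment, N m; "grip_width": opening from 0.0 (shut) to 1.0 (fully open); "grip_force": force on a finger pad.
Only numpy, scipy, OpenCV 4.12 (cv2) and the standard library are available. Lean on these libraries where they do the work, as an engineer would, in place of code of your own. Each camera call takes 0.05 s, during which the arm holds its last target. There are 200 camera calls.

## Working session

There is one attempt and no reset: what is moved stays moved. The work goes in short steps, Python scripts to look and compute and a tool call to move; the robot and the scene stay as the last step left them, time stands still between calls to the robot, and variables do not carry over. Pictures are saved under pics/ and viewed, at most 14 in all, crops included, and the job is handed in when it is done.

Besides the shell and the picture viewer there is one more tool, called after "Emit:" by a JSON object that holds its "name" and its "arguments", one argument or row to a line. send_rows: Moves the arm, as the interface text tells. Its arguments: {"type":"object","properties":{"targets":{"type":"array"},"squeeze":{"type":"number"}},"required":["targets"]}

```bash
mkdir -p pics; ls
cat > h.py <<'E'
import numpy as np, cv2
from rig import ctrl
def ray(p,c):
    K=c["camera_matrix"];R=np.array(c["R"]);t=np.array(c["t"])
    d=R.T@(np.linalg.inv(K)@[p[0],p[1],1]);return -R.T@t,d
def atz(p,c,z):
    o,d=ray(p,c);return o+d*(z-o[2])/d[2]
def proj(X,c):
    v=np.array(c["R"])@X+np.array(c["t"]);v=np.array(c["camera_matrix"])@v;return v[:2]/v[2]
def save(c,n,s=1.0): cv2.imwrite("pics/"+n+".png",cv2.resize(c["img"],None,fx=s,fy=s)[:,:,::-1])
def tri(p1,c1,p2,c2):
    o1,d1=ray(p1,c1);o2,d2=ray(p2,c2)
    A=np.stack([d1,-d2],1);s=np.linalg.lstsq(A,o2-o1,rcond=None)[0]
    a=o1+s[0]*d1;b=o2+s[1]*d2;return (a+b)/2,np.linalg.norm(a-b)
E
python3 - <<'E'
from h import *
s=ctrl.sense();print(s)
names="jig tube_mid button_tip stop_face scrap_bin blank_center offcut0_center offcut1_center offcut2_center offcut3_center offcut4_center".split()
C={}
for n in("scene","side"):
    c=ctrl.capture(n);C[n]=c;save(c,n)
    print(n,c["camera_matrix"].tolist() if hasattr(c["camera_matrix"],'tolist') else c["camera_matrix"])
    print("cam at",ray((0,0),c)[0])
    for q in names:
        print(q,[(np.round(r["point"]).tolist(),round(r["score"],2)) for r in ctrl.landmark_of(q,c)[:4]])
E
```

```text
pics
{'time_s': 0.0, 'joints': array([-1.47942497e+00,  3.13458028e-01,  1.49843072e+00, -1.03185095e-05,
        1.33099906e+00, -2.23441426e-01]), 'dq': array([-0.00188252,  0.00088693,  0.00075548, -0.00090311, -0.00012011,
       -0.00034729]), 'tau': array([ 4.09718472e-03, -4.12261999e+01, -2.59739292e+01,  4.84710802e-05,
        4.09110085e-03,  1.68258043e-05]), 'eef_pos': array([ 162.50161957, -498.94978289,  230.73336249]), 'ee_rot': array([-6.46499720e-04,  9.87636772e-01,  1.56758373e-01,  3.77320143e-05]), 'force': array([-0.70395566, -0.09330148, -0.03900679]), 'wrist_torque': array([-0.00283026,  0.00032387, -0.00907   ]), 'grip_force': 0.0, 'grip_width': 0.999476580201568}
scene [[531.3561491315764, 0.0, 282.03348152946387], [0.0, 531.3561491315764, 202.69212684735592], [0.0, 0.0, 1.0]]
cam at [-232.48817925  448.96986047 1252.14257968]
jig [([249.0, 212.0], 0.65)]
tube_mid [([228.0, 188.0], 0.84)]
button_tip []
stop_face [([227.0, 225.0], 0.72)]
scrap_bin []
blank_center [([297.0, 192.0], 0.74), ([160.0, 289.0], 0.72)]
offcut0_center [([247.0, 228.0], 0.52)]
offcut1_center [([223.0, 247.0], 0.63)]
offcut2_center [([266.0, 217.0], 0.79), ([249.0, 212.0], 0.7)]
offcut3_center [([300.0, 194.0], 0.66)]
offcut4_center [([159.0, 323.0], 0.84), ([156.0, 252.0], 0.68), ([281.0, 207.0], 0.59)]
side [[472.9194665462212, 0.0, 273.69481091522584], [0.0, 472.9194665462212, 206.10935394687857], [0.0, 0.0, 1.0]]
cam at [ -126.63618853 -1021.56540967   996.15795089]
jig [([280.0, 213.0], 0.86)]
tube_mid [([291.0, 186.0], 0.63)]
button_tip []
stop_face [([256.0, 192.0], 0.94)]
scrap_bin [([316.0, 287.0], 0.72)]
blank_center []
offcut0_center []
offcut1_center [([314.0, 284.0], 0.6)]
offcut2_center []
offcut3_center []
offcut4_center [([388.0, 288.0], 0.59)]
```

Run:
```python
import cv2,numpy as np
a=cv2.imread("pics/scene.png")[120:350,100:400];b=cv2.imread("pics/side.png")[100:340,170:470]
cv2.imwrite("pics/a.png",cv2.resize(a,(780,598),interpolation=3));cv2.imwrite("pics/b.png",cv2.resize(b,(750,600),interpolation=3))
```

```text
(no output)
```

View pics/a.png

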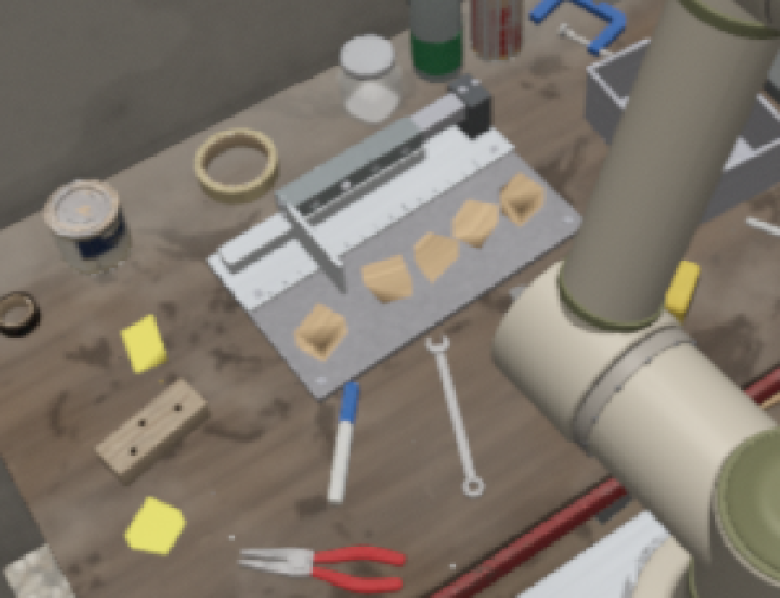

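View pics/b.png

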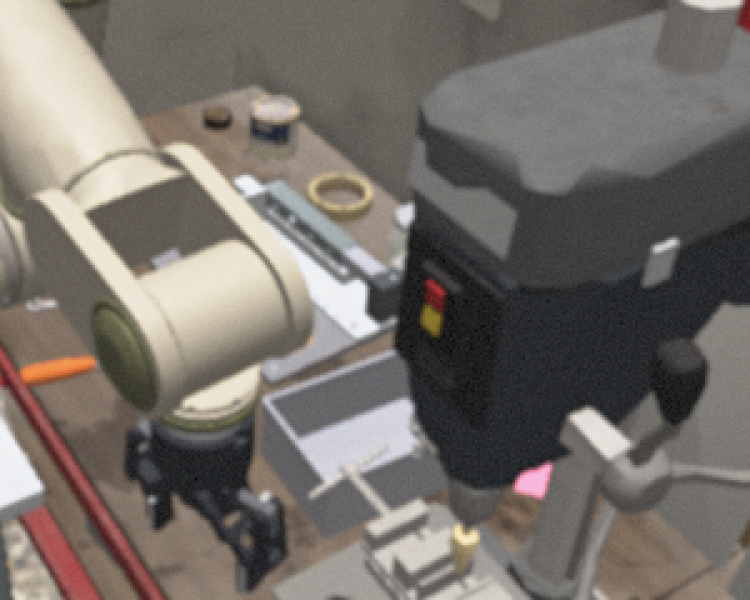

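The scene crop shows five offcuts on the bed, in full pixels about (224,247), (249,227), (268,218), (282,205) and (301,196). The block is at (158,285), the bin is at the right, and the drill press stands beyond the bin. The yellow chips are look-alikes.

Run:
```python
from h import *
from scipy.optimize import least_squares
c=ctrl.capture("scene")
f=lambda x,y:(100+x/2.6,120+y/2.6)
obs=[((-130,180,12),f(319,397)),((-130,-180,12),f(583,220)),((85,180,19),f(208,260)),((0,0,12),(249,212)),((60,20,62),(228,188)),((-25,85,27),(227,225))]
def tf(p,X):
    a=p[2];return np.array([p[0]+np.cos(a)*X[0]-np.sin(a)*X[1],p[1]+np.sin(a)*X[0]+np.cos(a)*X[1],X[2]])
r=least_squares(lambda p:np.concatenate([proj(tf(p,X),c)-u for X,u in obs]),[500,0,0])
print(r.x,np.round(r.fun,1))
for n,u in dict(o_a=f(322,325),o_b=f(388,275),o_c=f(436,253),o_d=f(474,220),o_e=f(522,195)).items(): print(n,np.round(atz(u,c,30)))
print("blank",np.round(atz(f(152,428),c,20)))
d=ctrl.capture("side")
g=lambda x,y:(170+x/2.5,100+y/2.5)
print("bin rim corners",[np.round(atz(g(*p),d,85)) for p in((262,402),(322,505),(405,350))])
print("bin",np.round(atz((316,287),d,3)))
print("press base",np.round(atz(g(275,585),d,15)),np.round(atz(g(400,500),d,40)), "head",np.round(atz(g(410,340),d,200)))
h=ctrl.capture("wrist");save(h,"wrist0");print(np.round(ray((0,0),h)[0]),np.round(h["R"],2),h["camera_matrix"])
```

```text
[5.70983703e+02 3.66738285e+01 6.97645027e-02] [-0.6  1.2  0.7  0.3 -1.3  0.2 -0.9 -3.8  0.8  0.2  1.3  1.3]
o_a [493. 162.  30.]
o_b [507.  72.  30.]
o_c [501.  14.  30.]
o_d [514. -44.  30.]
o_e [ 512. -107.   30.]
blank [492. 361.  20.]
bin rim corners [array([ 381., -239.,   85.]), array([ 356., -394.,   85.]), array([ 569., -249.,   85.])]
bin [ 472. -317.    3.]
press base [ 294. -409.   15.] [ 455. -399.   40.] head [ 495. -337.  200.]
[ 234. -477.  374.] [[ 0.31 -0.95 -0.  ]
 [-0.91 -0.3   0.3 ]
 [-0.28 -0.09 -0.95]] [[325.1922621    0.         278.27960367]
 [  0.         325.1922621  209.55844459]
 [  0.           0.           1.        ]]
```

```bash
cat >> h.py <<'E'
from scipy.spatial.transform import Rotation as Rot
def pose():
    s=ctrl.sense();q=np.array(s["ee_rot"]);R=Rot.from_quat(q[[1,2,3,0]]).as_matrix()
    return np.array(s["eef_pos"]),R,s
def plan(tgt,yaw):
    """turn (about tool z) first, then the shift in the turned tool axes (mm). yaw = world heading of tool x, mod pi"""
    p,R,s=pose();y0=np.arctan2(R[1,0],R[0,0])
    a=(y0-yaw+np.pi/2)%np.pi-np.pi/2
    R1=R@Rot.from_rotvec([0,0,a]).as_matrix()
    print("turn %.3f shift"%a,np.round(R1.T@(np.array(tgt)-p),1),"j",np.round(s["joints"],2),"w %.3f t %.1f"%(s["grip_width"],s["time_s"]))
def wray(p,c):
    K=c["camera_matrix"];d=(np.array(p,float)-K[:2,2])/K[0,0];r=np.hypot(*d)+1e-12
    v=np.array([*(d/r*np.sin(r)),np.cos(r)]);R=np.array(c["R"]);return -R.T@np.array(c["t"]),R.T@v
def watz(p,c,z):
    o,d=wray(p,c);return o+d*(z-o[2])/d[2]
def wproj(X,c):
    v=np.array(c["R"])@X+np.array(c["t"]);n=np.hypot(v[0],v[1]);r=np.arctan2(n,v[2]);K=c["camera_matrix"]
    return K[:2,2]+K[0,0]*r*v[:2]/n
E
python3 -c "
from h import *
plan((430,20,400),0.07)"
```

```text
turn 0.245 shift [ 303.1 -499.2 -168.7] j [-1.48  0.31  1.5  -0.    1.33 -0.22] w 1.001 t 1.4
```

Emit:
{"name": "send_rows", "arguments": {
  "targets": [
    [-1,0,0,-0.02,0,0,0.125],
    [-1,0,0,-0.03,0,0,0.12],
    [-1,0.035,-0.05,-0.01,0,0,0],
    [-1,0.035,-0.05,-0.01,0,0,0],
    [-1,0.035,-0.05,-0.01,0,0,0],
    [-1,0.035,-0.05,-0.02,0,0,0],
    [-1,0.035,-0.05,-0.02,0,0,0],
    [-1,0.035,-0.05,-0.02,0,0,0],
    [-1,0.035,-0.05,-0.02,0,0,0],
    [-1,0.035,-0.05,-0.01,0,0,0]
  ]
}}

```text
time_s: 2.6
eef_pos: [411.3, -84.5, 400.3]
ee_rot: [0.001, 0.999, 0.035, 0.001]
force: [1.3, -1.5, 0.3]
grip_width: 0.998
grip_force: 0.0
```

Emit:
{"name": "send_rows", "arguments": {
  "targets": [
    [-1,0.023,-0.05,0,0,0,0],
    [-1,0,-0.05,0,0,0,0],
    [-1,0,0,0,0,0,0],
    [-1,0,0,0,0,0,0],
    [-1,0,0,0,0,0,0],
    [-1,0,0,0,0,0,0],
    [-1,0,0,0,0,0,0],
    [-1,0,0,0,0,0,0],
    [-1,0,0,0,0,0,0],
    [-1,0,0,0,0,0,0]
  ]
}}

```text
time_s: 3.85
eef_pos: [426.5, 15.1, 399.1]
ee_rot: [0.0, 0.999, 0.035, -0.0]
force: [0.1, -0.3, 0.5]
grip_width: 1.002
grip_force: 0.0
```

Run:
```python
from h import *
p,R,s=pose();print(p,s["force"])
c=ctrl.capture("wrist");save(c,"w1");cv2.imwrite("pics/w1b.png",cv2.resize(c["img"][:,:,::-1],(800,600),interpolation=2))
print(np.round(wray((278,210),c)[0]))
for q in "jig tube_mid button_tip stop_face scrap_bin blank_center offcut0_center offcut1_center offcut2_center offcut3_center offcut4_center".split():
    z=dict(jig=12,tube_mid=62,button_tip=62,stop_face=27,scrap_bin=3,blank_center=15).get(q,27)
    print(q,[(np.round(r["point"]).tolist(),round(r["score"],2),np.round(watz(r["point"],c,z)).tolist()) for r in ctrl.landmark_of(q,c)[:4]])
```

```text
[426.54797147  15.06667126 399.14880834] [ 0.13719906 -0.30172072  0.54237393]
[502.  19. 542.]
jig [([273.0, 72.0], 0.79, [565.0, 32.0, 12.0])]
tube_mid [([255.0, 24.0], 0.76, [630.0, 61.0, 62.0]), ([279.0, 110.0], 0.17, [504.0, 18.0, 62.0])]
button_tip [([261.0, 42.0], 0.44, [604.0, 51.0, 62.0])]
stop_face [([217.0, 85.0], 0.83, [539.0, 118.0, 27.0]), ([255.0, 27.0], 0.59, [636.0, 64.0, 27.0]), ([280.0, 112.0], 0.49, [500.0, 16.0, 27.0])]
scrap_bin [([456.0, 147.0], 0.85, [476.0, -309.0, 3.0])]
blank_center [([90.0, 118.0], 0.93, [486.0, 357.0, 15.0])]
offcut0_center [([244.0, 108.0], 0.87, [503.0, 73.0, 27.0])]
offcut1_center [([189.0, 122.0], 0.92, [478.0, 160.0, 27.0])]
offcut2_center [([280.0, 113.0], 0.82, [499.0, 15.0, 27.0])]
offcut3_center [([356.0, 116.0], 0.76, [506.0, -104.0, 27.0])]
offcut4_center [([71.0, 166.0], 0.9, [399.0, 396.0, 27.0]), ([516.0, 77.0], 0.71, [632.0, -420.0, 27.0]), ([319.0, 109.0], 0.66, [510.0, -45.0, 27.0]), ([106.0, 61.0], 0.56, [585.0, 318.0, 27.0])]
```

View pics/w1b.png

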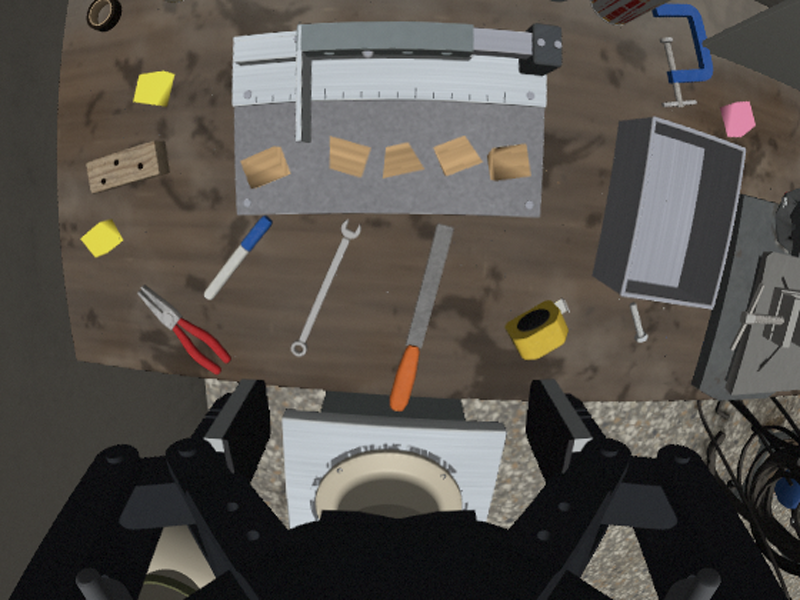

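The wrist picture (800x600) shows the offcuts at (266,166), (349,156), (403,160), (457,155) and (509,162), reading as 1, 0, 2, 4, 3. The block is at (125,165). The bin is at (675,210), with the drill press's table to its right, starting at column ~700.

Run:
```python
from h import *
c=ctrl.capture("wrist");im=np.ascontiguousarray(c["img"])
hsv=cv2.cvtColor(im,cv2.COLOR_RGB2HSV)
for n,(u,v) in {"1":(186,116),"0":(244,109),"2":(282,112),"4":(320,108),"3":(356,113)}.items():
    x0,y0=u-24,v-24
    lab=cv2.cvtColor(im[y0:y0+48,x0:x0+48],cv2.COLOR_RGB2LAB)
    g=cv2.resize(lab[:,:,2],None,fx=4,fy=4,interpolation=2)
    _,m=cv2.threshold(g,0,255,cv2.THRESH_OTSU)
    ct=max(cv2.findContours(m,0,2)[0],key=cv2.contourArea)[:,0]
    W=np.array([watz((x0+(q[0]-1.5)/4,y0+(q[1]-1.5)/4),c,42)[:2] for q in ct],np.float32)
    r=cv2.minAreaRect(W);P=cv2.approxPolyDP(W[:,None],4,True)[:,0]
    e=np.roll(P,-1,0)-P
    print(n,"rect",np.round(r[0]),np.round(r[1]),round(r[2]));print("  P",np.round(P).tolist());print("  edges",[(int(np.hypot(*k)),int(np.degrees(np.arctan2(k[1],k[0]))%180)) for k in e])
cr=im[75:150,155:395];cv2.imwrite("pics/cr.png",cv2.resize(cr[:,:,::-1],(800,250),interpolation=2))
```

```text
1 rect [487. 163.] [36. 49.] 23
  P [[509.0, 147.0], [493.0, 192.0], [464.0, 178.0], [481.0, 134.0]]
  edges [(47, 109), (32, 25), (46, 111), (31, 24)]
0 rect [501.  74.] [46. 34.] 76
  P [[523.0, 92.0], [489.0, 91.0], [480.0, 57.0], [512.0, 49.0]]
  edges [(34, 1), (34, 76), (32, 165), (44, 76)]
2 rect [502.  16.] [33. 45.] 17
  P [[520.0, 9.0], [513.0, 33.0], [480.0, 33.0], [493.0, -10.0]]
  edges [(24, 105), (33, 179), (44, 107), (32, 34)]
4 rect [512. -44.] [35. 44.] 27
  P [[533.0, -50.0], [517.0, -18.0], [488.0, -33.0], [506.0, -71.0]]
  edges [(35, 116), (32, 27), (42, 115), (34, 38)]
3 rect [ 509. -101.] [36. 46.] 14
  P [[531.0, -118.0], [522.0, -81.0], [514.0, -77.0], [489.0, -82.0], [498.0, -126.0]]
  edges [(38, 103), (9, 152), (25, 12), (45, 100), (34, 13)]
```

View pics/cr.png

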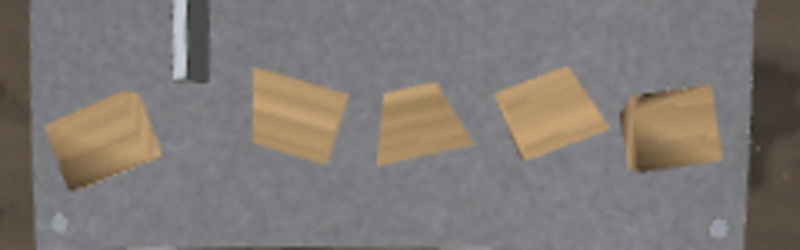

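Run:
```python
from h import *
c=ctrl.capture("wrist")
for p in((653,118),(745,150),(713,307),(622,293)): print(np.round(watz((p[0]*.7-.15,p[1]*.7-.15),c,85)))
plan((510,-103,120),1.78)
```

```text
[ 580. -249.   85.]
[ 573. -389.   85.]
[ 377. -379.   85.]
[ 384. -240.   85.]
turn 1.431 shift [132.8 -57.1 279.2] j [-0.24  0.03  1.41 -0.    1.7   1.26] w 1.000 t 4.5
```

Emit:
{"name": "send_rows", "arguments": {
  "targets": [
    [-1,0,0,0.02,0,0,-0.171],
    [-1,0,0,0.02,0,0,-0.171],
    [-1,0,0,0.02,0,0,-0.171],
    [-1,0,0,0.02,0,0,-0.171],
    [-1,0,0,0.02,0,0,-0.171],
    [-1,0,0,0.02,0,0,-0.171],
    [-1,0,0,0.02,0,0,-0.171],
    [-1,0,0,0.02,0,0,-0.171],
    [-1,0,0,0.02,0,0,-0.171],
    [-1,0,0,0.02,0,0,-0.171]
  ]
}}

```text
time_s: 5.8
eef_pos: [426.6, 15.1, 198.5]
ee_rot: [0.0, 0.627, 0.779, 0.0]
force: [-0.4, 0.8, 0.2]
grip_width: 0.998
grip_force: 0.0
```

```bash
sed -i 's|a=(y0-yaw+np.pi/2)%np.pi-np.pi/2|a=(y0-yaw+np.pi)%(2*np.pi)-np.pi|' h.py; python3 -c "
from h import *
plan((510,-104,16),1.78)"
```

```text
turn 0.005 shift [-133.8   56.8  182.6] j [-0.24  0.13  1.82 -0.    1.19 -0.46] w 0.998 t 5.8
```

Emit:
{"name": "send_rows", "arguments": {
  "squeeze": 60,
  "targets": [
    [-1,-0.044,0.019,0.02,0,0,0],
    [-1,-0.045,0.019,0.03,0,0,0],
    [-1,-0.045,0.019,0.03,0,0,0],
    [-1,0,0,0.04,0,0,0],
    [-1,0,0,0.04,0,0,0],
    [-1,0,0,0.022,0,0,0],
    [-1,0,0,0,0,0,0],
    [0.3,0,0,0,0,0,0],
    [1,0,0,0,0,0,0],
    [1,0,0,0,0,0,0]
  ]
}}

```text
time_s: 7.05
eef_pos: [510.7, -104.4, 18.2]
ee_rot: [0.001, 0.629, 0.777, 0.0]
force: [1.0, 0.4, 2.8]
grip_width: 0.412
grip_force: 59.6
```

```bash
python3 -c "
from h import *
p,R,s=pose();print(p,s['grip_force'],s['grip_width'],s['force'])
c=ctrl.capture('wrist');save(c,'w2')
plan((470,-300,150),1.6)"
```

```text
[ 510.70815158 -104.40751087   18.23308213] 59.58499073982239 0.41182349853694017 [0.98860291 0.43962552 2.79262863]
turn 0.180 shift [-194.4  -46.2 -131.7] j [-0.43  0.58  1.73 -0.    0.83 -0.64] w 0.411 t 7.1
```

View pics/w2.png

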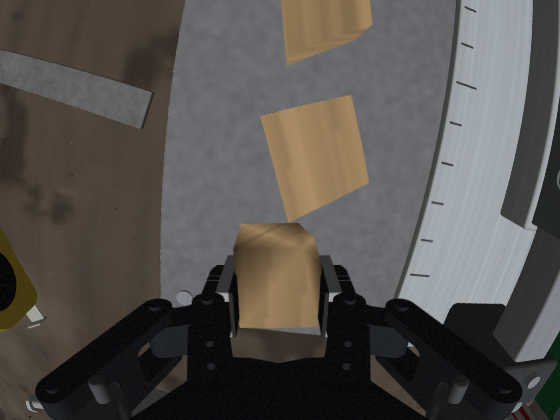

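Emit:
{"name": "send_rows", "arguments": {
  "targets": [
    [1,0,0,-0.05,0,0,0],
    [1,0,0,-0.05,0,0,0],
    [1,0,0,-0.03,0,0,0],
    [1,-0.04,-0.005,0,0,0,0],
    [1,-0.04,-0.005,0,0,0,0],
    [1,-0.04,-0.006,0,0,0,0],
    [1,-0.04,-0.006,0,0,0,0],
    [1,-0.035,-0.005,0,0,0,0],
    [1,0,0,0.03,0,0,0],
    [1,0,0,0.03,0,0,0]
  ]
}}

```text
time_s: 8.35
eef_pos: [524.0, -301.0, 86.6]
ee_rot: [0.0, 0.63, 0.777, 0.0]
force: [-0.3, -0.2, -1.0]
grip_width: 0.411
grip_force: 59.9
```

Emit:
{"name": "send_rows", "arguments": {
  "targets": [
    [1,0,0,0.022,0,0,0],
    [1,0,0,0,0,0,0],
    [-0.3,0,0,0,0,0,0],
    [-0.3,0,0,0,0,0,0],
    [-0.3,0,0,0,0,0,0],
    [-0.3,0,0,-0.05,0,0,0],
    [-0.3,0,0,-0.05,0,0,0],
    [-1,0.05,0.005,-0.03,0,0,0],
    [-1,0.05,0.005,-0.03,0,0,0],
    [-1,0.05,0.005,-0.03,0,0,0]
  ]
}}

```text
time_s: 9.6
eef_pos: [507.3, -149.2, 256.6]
ee_rot: [0.0, 0.63, 0.777, 0.0]
force: [0.8, 0.9, 0.6]
grip_width: 1.002
grip_force: 0.0
```

```bash
cat > look.py <<'E'
from h import *
import sys
c=ctrl.capture("wrist")
for q in sys.argv[1:]:
    print(q,[(np.round(r["point"]).tolist(),round(r["score"],2),np.round(watz(r["point"],c,27)).tolist()) for r in ctrl.landmark_of(q,c)[:4]])
# outlines of tan blobs on z=42 within bed
im=c["img"];lab=cv2.cvtColor(np.ascontiguousarray(im),cv2.COLOR_RGB2LAB)
m=((lab[:,:,2]>146)&(lab[:,:,0]>90)).astype(np.uint8)*255
m[330:]=0
for ct in cv2.findContours(m,0,2)[0]:
    if cv2.contourArea(ct)<150: continue
    W=np.array([watz(q,c,42)[:2] for q in ct[:,0]],np.float32);r=cv2.minAreaRect(W);P=cv2.approxPolyDP(W[:,None],5,True)[:,0];e=np.roll(P,-1,0)-P
    if r[0][0]<420 or max(r[1])>90: continue
    print("blob",np.round(r[0]),np.round(r[1]),"edges",[(int(np.hypot(*k)),int(np.degrees(np.arctan2(k[1],k[0]))%180)) for k in e])
save(c,"last")
E
python3 look.py offcut4_center scrap_bin offcut3_center; python3 -c "
from h import *
plan((511,-44,16),2.025)"
```

```text
offcut4_center [([301.0, 90.0], 0.86, [511.0, -48.0, 27.0]), ([314.0, 358.0], 0.58, [618.0, -413.0, 27.0])]
scrap_bin [([235.0, 283.0], 0.93, [480.0, -301.0, 27.0]), ([304.0, 35.0], 0.23, [501.0, 17.0, 27.0])]
offcut3_center [([265.0, 286.0], 0.79, [520.0, -298.0, 27.0])]
blob [ 521. -292.] [33. 39.] edges [(39, 91), (32, 12), (33, 104), (24, 178)]
blob [512. -46.] [35. 41.] edges [(33, 26), (39, 114), (35, 38), (31, 116)]
blob [502.  14.] [33. 48.] edges [(32, 178), (47, 105), (29, 34), (29, 99)]
blob [734. 111.] [87. 71.] edges [(33, 105), (34, 150), (36, 19), (34, 66), (27, 108), (16, 137), (12, 7), (21, 153), (31, 107), (32, 60), (19, 19), (30, 163), (17, 130), (28, 91), (9, 42)]
blob [500.  47.] [35. 17.] edges [(28, 166), (19, 74), (35, 20)]
turn -0.244 shift [ 94.5  49.4 239.6] j [-0.51  0.31  1.44 -0.    1.39 -0.72] w 0.999 t 9.8
```

Emit:
{"name": "send_rows", "arguments": {
  "targets": [
    [-1,0,0,0.02,0,0,-0.122],
    [-1,0,0,0.02,0,0,-0.122],
    [-1,0.047,0.025,0.03,0,0,0],
    [-1,0.047,0.024,0.04,0,0,0],
    [-1,0,0,0.05,0,0,0],
    [-1,0,0,0.05,0,0,0],
    [-1,0,0,0.029,0,0,0],
    [-1,0,0,0,0,0,0],
    [1,0,0,0,0,0,0],
    [1,0,0,0,0,0,0]
  ]
}}

```text
time_s: 11.05
eef_pos: [511.3, -48.1, 19.6]
ee_rot: [0.001, 0.53, 0.848, 0.0]
force: [-1.0, 0.2, -0.7]
grip_width: 0.602
grip_force: 0.0
```

```bash
python3 -c "
from h import *
plan((432,-300,150),2.025)"
```

```text
turn -0.001 shift [-191.7 -181.5 -130.4] j [-0.32  0.56  1.75 -0.    0.82 -0.78] w 0.602 t 11.1
```

Emit:
{"name": "send_rows", "arguments": {
  "targets": [
    [1,0,0,0,0,0,0],
    [1,0,0,0,0,0,0],
    [1,0,0,-0.05,0,0,0],
    [1,0,0,-0.05,0,0,0],
    [1,0,0,-0.03,0,0,0],
    [1,-0.038,-0.036,0,0,0,0],
    [1,-0.038,-0.036,0,0,0,0],
    [1,-0.038,-0.036,0,0,0,0],
    [1,-0.038,-0.036,0,0,0,0],
    [1,-0.038,-0.036,0,0,0,0]
  ]
}}

```text
time_s: 12.3
eef_pos: [431.1, -298.8, 148.7]
ee_rot: [0.0, 0.53, 0.848, -0.0]
force: [0.6, 0.6, -1.6]
grip_width: 0.388
grip_force: 59.9
```

Emit:
{"name": "send_rows", "arguments": {
  "targets": [
    [1,0,0,0.04,0,0,0],
    [1,0,0,0.04,0,0,0],
    [1,0,0,0,0,0,0],
    [-0.3,0,0,0,0,0,0],
    [-0.3,0,0,0,0,0,0],
    [-0.3,0,0,0,0,0,0],
    [-0.3,0,0,-0.06,0,0,0],
    [-0.3,0,0,-0.06,0,0,0],
    [-1,0.045,0.037,-0.03,0,0,0],
    [-1,0.045,0.037,-0.03,0,0,0]
  ]
}}

```text
time_s: 13.55
eef_pos: [457.8, -188.0, 247.4]
ee_rot: [0.001, 0.531, 0.847, -0.0]
force: [1.4, -0.6, 0.3]
grip_width: 0.999
grip_force: 0.0
```

```bash
python3 look.py offcut2_center offcut4_center; python3 -c "
from h import *
plan((501,16,16),1.85)"
```

```text
offcut2_center [([392.0, 38.0], 0.63, [501.0, 17.0, 27.0])]
offcut4_center [([222.0, 244.0], 0.63, [431.0, -293.0, 27.0]), ([306.0, 357.0], 0.55, [611.0, -413.0, 27.0])]
blob [ 516. -289.] [37. 51.] edges [(49, 105), (33, 10), (42, 109), (32, 178)]
blob [ 431. -289.] [36. 49.] edges [(33, 26), (44, 112), (32, 39), (37, 109)]
blob [715. 110.] [60. 87.] edges [(34, 65), (35, 112), (25, 152), (37, 15), (10, 77), (21, 38), (21, 4), (28, 148), (13, 115), (30, 81), (21, 46), (18, 11), (7, 131), (27, 24)]
blob [499.  12.] [39. 51.] edges [(33, 178), (11, 70), (40, 106), (41, 40), (23, 105)]
blob [505.  55.] [59. 28.] edges [(29, 167), (48, 72), (52, 36), (8, 80)]
turn 0.177 shift [184.8  96.3 231.3] j [-0.63  0.23  1.56  0.    1.35 -1.08] w 1.003 t 13.7
```

Emit:
{"name": "send_rows", "arguments": {
  "targets": [
    [-1,0,0,0.02,0,0,0.177],
    [-1,0.046,0.024,0.02,0,0,0],
    [-1,0.046,0.024,0.02,0,0,0],
    [-1,0.046,0.024,0.02,0,0,0],
    [-1,0.047,0.024,0.02,0,0,0],
    [-1,0,0,0.05,0,0,0],
    [-1,0,0,0.05,0,0,0],
    [-1,0,0,0.031,0,0,0],
    [-1,0,0,0,0,0,0],
    [1,0,0,0,0,0,0]
  ]
}}

```text
time_s: 14.95
eef_pos: [500.5, 14.3, 15.7]
ee_rot: [0.001, 0.603, 0.797, 0.0]
force: [-0.2, 0.0, 1.0]
grip_width: 0.821
grip_force: 0.0
```

Emit:
{"name": "send_rows", "arguments": {
  "targets": [
    [1,0,0,0,0,0,0],
    [1,0,0,0,0,0,0],
    [1,0,0,0,0,0,0],
    [1,0,0,-0.05,0,0,0],
    [1,0,0,-0.05,0,0,0],
    [1,0,0,-0.03,0,0,0],
    [1,0,0,0,0,0,0],
    [1,0,0,0,0,0,0],
    [1,0,0,0,0,0,0],
    [1,0,0,0,0,0,0]
  ]
}}

```text
time_s: 16.2
eef_pos: [499.4, 15.0, 143.8]
ee_rot: [-0.001, 0.603, 0.798, -0.0]
force: [-0.3, -0.2, -0.1]
grip_width: 0.359
grip_force: 59.6
```

```bash
python3 -c "
from h import *
plan((476,-298,75),1.7);plan((476,-298,75),1.85)"
```

```text
turn 0.147 shift [-307.4  -63.5   68.8] j [-0.2   0.35  1.69  0.    1.1  -0.48] w 0.359 t 16.2
turn -0.003 shift [-294.4 -108.7   68.8] j [-0.2   0.35  1.69  0.    1.1  -0.48] w 0.359 t 16.2
```

Emit:
{"name": "send_rows", "arguments": {
  "targets": [
    [1,-0.05,-0.018,0,0,0,0],
    [1,-0.05,-0.018,0,0,0,0],
    [1,-0.05,-0.018,0,0,0,0],
    [1,-0.05,-0.018,0,0,0,0],
    [1,-0.05,-0.018,0,0,0,0],
    [1,-0.045,-0.018,0,0,0,0],
    [1,0,0,0.03,0,0,0],
    [1,0,0,0.03,0,0,0],
    [1,0,0,0,0,0,0],
    [-0.3,0,0,0,0,0,0]
  ]
}}

```text
time_s: 17.45
eef_pos: [476.7, -298.7, 85.7]
ee_rot: [0.001, 0.603, 0.798, -0.0]
force: [0.7, -0.0, 0.2]
grip_width: 0.565
grip_force: 0.0
```

Emit:
{"name": "send_rows", "arguments": {
  "targets": [
    [-0.3,0,0,0,0,0,0],
    [-0.3,0,0,0,0,0,0],
    [-0.3,0,0,-0.04,0,0,0],
    [-0.3,0,0,-0.06,0,0,0],
    [-1,0.05,0.018,-0.03,0,0,0],
    [-1,0.05,0.018,-0.03,0,0,0],
    [-1,0.05,0.018,0,0,0,0],
    [-1,0.05,0.018,0,0,0,0],
    [-1,0.05,0.018,0,0,0,0],
    [-1,0,0,0,0,0,0]
  ]
}}

```text
time_s: 18.7
eef_pos: [494.6, -30.4, 245.3]
ee_rot: [0.0, 0.601, 0.799, 0.0]
force: [-0.5, -0.2, 1.1]
grip_width: 0.999
grip_force: 0.0
```

```bash
python3 look.py offcut0_center offcut2_center offcut1_center scrap_bin; python3 -c "
from h import *
plan((500,73,16),1.32)"
```

```text
offcut0_center [([313.0, 90.0], 0.88, [502.0, 75.0, 27.0])]
offcut2_center [([220.0, 345.0], 0.58, [480.0, -288.0, 27.0])]
offcut1_center [([321.0, 12.0], 0.65, [486.0, 165.0, 27.0]), ([312.0, 86.0], 0.59, [500.0, 78.0, 27.0])]
scrap_bin [([220.0, 346.0], 0.68, [480.0, -290.0, 27.0])]
blob [729. 124.] [87. 87.] edges [(31, 54), (31, 95), (34, 140), (34, 7), (42, 58), (28, 107), (28, 144), (36, 8)]
blob [501.  74.] [44. 34.] edges [(34, 78), (31, 168), (42, 76), (33, 3)]
blob [488. 157.] [37. 37.] edges [(36, 112), (31, 23), (34, 105), (29, 19), (10, 81), (9, 118)]
turn 0.525 shift [105.3 -21.5 228.6] j [-0.31  0.24  1.56 -0.    1.34 -0.58] w 0.997 t 18.9
```

Emit:
{"name": "send_rows", "arguments": {
  "targets": [
    [-1,0,0,0.02,0,0,0.175],
    [-1,0,0,0.02,0,0,0.175],
    [-1,0,0,0.02,0,0,0.175],
    [-1,0.053,-0.01,0.02,0,0,0],
    [-1,0.053,-0.011,0.02,0,0,0],
    [-1,0,0,0.05,0,0,0],
    [-1,0,0,0.05,0,0,0],
    [-1,0,0,0.029,0,0,0],
    [-1,0,0,0,0,0,0],
    [1,0,0,0,0,0,0]
  ]
}}

```text
time_s: 20.2
eef_pos: [501.3, 74.1, 16.8]
ee_rot: [0.001, 0.79, 0.614, 0.001]
force: [0.4, 0.0, 0.7]
grip_width: 0.818
grip_force: 0.0
```

Emit:
{"name": "send_rows", "arguments": {
  "targets": [
    [1,0,0,0,0,0,0],
    [1,0,0,0,0,0,0],
    [1,0,0,0,0,0,0],
    [1,0,0,-0.05,0,0,0],
    [1,0,0,-0.05,0,0,0],
    [1,0,0,-0.03,0,0,0],
    [1,0,0,0,0,0,0],
    [1,0,0,0,0,0,-0.14],
    [1,0,0,0,0,0,-0.14],
    [1,0,0,0,0,0,0]
  ]
}}

```text
time_s: 21.45
eef_pos: [499.9, 74.7, 144.5]
ee_rot: [-0.001, 0.697, 0.718, -0.001]
force: [-0.1, -0.0, -0.4]
grip_width: 0.387
grip_force: 59.9
```

```bash
python3 -c "
from h import *
plan((500,-315,85),1.6)"
```

```text
turn 0.001 shift [-389.5  -11.2   59.4] j [-0.08  0.36  1.67  0.    1.11 -0.11] w 0.387 t 21.4
```

Emit:
{"name": "send_rows", "arguments": {
  "targets": [
    [1,-0.049,-0.001,0,0,0,0],
    [1,-0.049,-0.001,0,0,0,0],
    [1,-0.049,-0.001,0,0,0,0],
    [1,-0.049,-0.001,0,0,0,0],
    [1,-0.049,-0.002,0,0,0,0],
    [1,-0.049,-0.002,0,0,0,0],
    [1,-0.048,-0.002,0,0,0,0],
    [1,-0.048,-0.001,0,0,0,0],
    [1,0,0,0.03,0,0,0],
    [1,0,0,0.03,0,0,0]
  ]
}}

```text
time_s: 22.7
eef_pos: [501.0, -315.9, 83.9]
ee_rot: [-0.001, 0.698, 0.716, 0.0]
force: [-0.3, 1.1, -0.1]
grip_width: 0.384
grip_force: 59.9
```

Emit:
{"name": "send_rows", "arguments": {
  "targets": [
    [1,0,0,0,0,0,0],
    [-0.3,0,0,0,0,0,0],
    [-0.3,0,0,0,0,0,0],
    [-0.3,0,0,-0.02,0,0,0],
    [-0.3,0,0,-0.06,0,0,0],
    [-1,0.05,0,-0.05,0,0,0],
    [-1,0.05,0,-0.02,0,0,0],
    [-1,0.05,0,0,0,0,0],
    [-1,0.05,0,0,0,0,0],
    [-1,0.05,0,0,0,0,0]
  ]
}}

```text
time_s: 23.95
eef_pos: [493.8, -69.9, 230.9]
ee_rot: [0.001, 0.696, 0.718, 0.0]
force: [0.0, -0.0, -0.4]
grip_width: 1.006
grip_force: 0.0
```

Emit:
{"name": "send_rows", "arguments": {
  "targets": [
    [-1,0.05,0,0,0,0,0],
    [-1,0.05,0,0,0,0,0],
    [-1,0.03,0,0,0,0,0],
    [-1,0,0,0,0,0,0],
    [-1,0,0,0,0,0,0],
    [-1,0,0,0,0,0,-0.1],
    [-1,0,0,0,0,0,-0.1],
    [-1,0,0,0,0,0,-0.1],
    [-1,0,0,0,0,0,0],
    [-1,0,0,0,0,0,0]
  ]
}}

```text
time_s: 25.2
eef_pos: [490.0, 57.9, 229.9]
ee_rot: [0.0, 0.582, 0.813, 0.0]
force: [0.0, 0.1, -0.3]
grip_width: 0.999
grip_force: 0.0
```

```bash
python3 look.py offcut1_center blank_center stop_face jig; python3 -c "
from h import *
plan((486,165,16),1.92)"
```

```text
offcut1_center [([310.0, 88.0], 0.87, [488.0, 163.0, 27.0])]
blank_center []
stop_face [([339.0, 143.0], 0.56, [537.0, 117.0, 27.0])]
jig [([336.0, 214.0], 0.6, [563.0, 42.0, 27.0])]
blob [728. 129.] [87. 86.] edges [(29, 50), (36, 94), (35, 143), (30, 7), (29, 48), (31, 88), (38, 136), (36, 6)]
blob [486. 166.] [35. 41.] edges [(17, 24), (18, 67), (27, 104), (33, 23), (40, 112)]
blob [583. 296.] [53. 29.] edges [(36, 165), (15, 51), (26, 90), (53, 33)]
turn -0.019 shift [101.5  32.7 213.8] j [-0.12  0.24  1.59 -0.    1.31 -0.45] w 1.002 t 25.4
```

Emit:
{"name": "send_rows", "arguments": {
  "targets": [
    [-1,0.05,0.016,0.02,0,0,-0.019],
    [-1,0.052,0.016,0.03,0,0,0],
    [-1,0,0,0.04,0,0,0],
    [-1,0,0,0.05,0,0,0],
    [-1,0,0,0.05,0,0,0],
    [-1,0,0,0.024,0,0,0],
    [-1,0,0,0,0,0,0],
    [1,0,0,0,0,0,0],
    [1,0,0,0,0,0,0],
    [1,0,0,0,0,0,0]
  ]
}}

```text
time_s: 26.7
eef_pos: [486.6, 165.4, 16.9]
ee_rot: [0.001, 0.573, 0.819, 0.001]
force: [-9.0, -0.5, 24.6]
grip_width: 0.391
grip_force: 56.7
```

Emit:
{"name": "send_rows", "arguments": {
  "targets": [
    [1,0,0,0,0,0,0],
    [1,0,0,0,0,0,0],
    [1,0,0,-0.05,0,0,0],
    [1,0,0,-0.05,0,0,0],
    [1,0,0,-0.04,0,0,0],
    [1,0,0,0,0,0,0.16],
    [1,0,0,0,0,0,0.16],
    [1,0,0,0,0,0,0],
    [1,0,0,0,0,0,0],
    [1,0,0,0,0,0,0]
  ]
}}

```text
time_s: 27.95
eef_pos: [486.0, 165.3, 155.8]
ee_rot: [-0.0, 0.696, 0.718, -0.0]
force: [-0.1, 0.0, -1.1]
grip_width: 0.387
grip_force: 59.7
```

```bash
python3 -c "
from h import *
plan((450,-312,85),1.6)"
```

```text
turn 0.003 shift [-476.   -49.9   70.8] j [ 0.1   0.36  1.64 -0.    1.14  0.07] w 0.387 t 27.9
```

Emit:
{"name": "send_rows", "arguments": {
  "targets": [
    [1,-0.053,-0.005,0,0,0,0],
    [1,-0.053,-0.005,0,0,0,0],
    [1,-0.053,-0.005,0,0,0,0],
    [1,-0.053,-0.006,0,0,0,0],
    [1,-0.053,-0.006,0,0,0,0],
    [1,-0.053,-0.006,0,0,0,0],
    [1,-0.053,-0.006,0,0,0,0],
    [1,-0.053,-0.006,0,0,0,0],
    [1,-0.052,-0.005,0,0,0,0],
    [1,0,0,0.02,0,0,0]
  ]
}}

```text
time_s: 29.2
eef_pos: [450.1, -315.7, 136.3]
ee_rot: [0.002, 0.697, 0.717, -0.0]
force: [0.1, 0.5, -1.3]
grip_width: 0.388
grip_force: 59.7
```

Emit:
{"name": "send_rows", "arguments": {
  "targets": [
    [1,0,0,0.025,0,0,0],
    [1,0,0,0.025,0,0,0],
    [1,0,0,0,0,0,0],
    [-0.3,0,0,0,0,0,0],
    [-0.3,0,0,0,0,0,0],
    [-0.3,0,0,-0.02,0,0,0],
    [-0.3,0,0,-0.06,0,0,0],
    [-1,0.05,0,-0.06,0,0,0],
    [-1,0.05,0,-0.03,0,0,0],
    [-1,0,0,0,0,0,0]
  ]
}}

```text
time_s: 30.45
eef_pos: [448.4, -220.2, 247.3]
ee_rot: [0.003, 0.695, 0.719, 0.0]
force: [0.1, -1.6, -0.0]
grip_width: 1.003
grip_force: 0.0
```

```bash
python3 look.py
python3 - <<'E'
import cv2
a=cv2.imread("pics/last.png");cv2.imwrite("pics/binv.png",a[60:400])
E
python3 -c "
from h import *
plan((617,66,150),1.64)"
```

```text
blob [ 500. -293.] [79. 51.] edges [(50, 110), (29, 39), (21, 111), (33, 14), (45, 111), (28, 6), (7, 103), (12, 1), (16, 65), (29, 119), (28, 4)]
blob [ 432. -290.] [37. 48.] edges [(36, 36), (40, 114), (34, 39), (38, 110)]
turn -0.037 shift [275.2 188.3  95.2] j [-0.69  0.24  1.55 -0.    1.34 -0.73] w 0.999 t 30.5
```

View pics/binv.png

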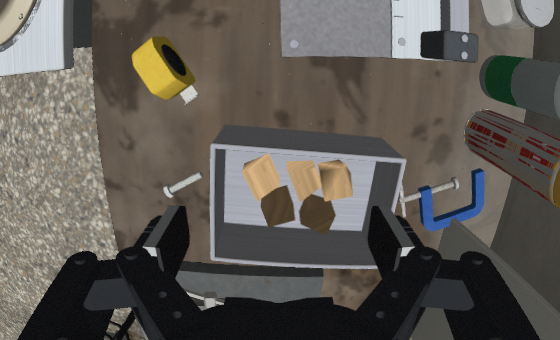

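All five offcuts are in the bin, two of them in shadow. Next comes the tube.

Emit:
{"name": "send_rows", "arguments": {
  "squeeze": 30,
  "targets": [
    [-1,0,0,0,0,0,-0.037],
    [-1,0.046,0.03,0,0,0,0],
    [-1,0.046,0.03,0,0,0,0],
    [-1,0.046,0.032,0,0,0,0],
    [-1,0.046,0.032,0,0,0,0],
    [-1,0.046,0.032,0.01,0,0,0],
    [-1,0.045,0.032,0.01,0,0,0],
    [-1,0,0,0.02,0,0,0],
    [-1,0,0,0.02,0,0,0],
    [-1,0,0,0,0,0,0]
  ]
}}

```text
time_s: 31.75
eef_pos: [616.3, 64.2, 181.3]
ee_rot: [-0.002, 0.683, 0.73, -0.002]
force: [-0.2, -0.0, 0.6]
grip_width: 0.999
grip_force: 0.0
```

Run:
```python
from h import *
c=ctrl.capture("wrist");save(c,"tube");s=ctrl.capture("scene");s2=s
print(np.round(atz((242,165),s,0)))
for q,z in dict(tube_mid=62,button_tip=62,stop_face=27,jig=12).items():
    print(q,[(np.round(r["point"]).tolist(),round(r["score"],2),np.round(watz(r["point"],c,z)).tolist()) for r in ctrl.landmark_of(q,c)[:2]],[(round(r["score"],2),np.round(atz(r["point"],s,z)).tolist()) for r in ctrl.landmark_of(q,s)[:2]])
plan((629.5,61,40),1.64)
```

```text
[729. -40.   0.]
tube_mid [([266.0, 212.0], 0.56, [605.0, 54.0, 62.0]), ([292.0, 210.0], 0.55, [626.0, 57.0, 62.0])] [(0.73, [509.0, -279.0, 62.0])]
button_tip [([267.0, 212.0], 0.47, [606.0, 54.0, 62.0])] []
stop_face [([198.0, 130.0], 0.89, [537.0, 118.0, 27.0])] []
jig [([234.0, 209.0], 0.93, [571.0, 38.0, 12.0]), ([292.0, 209.0], 0.36, [630.0, 43.0, 12.0])] []
turn -0.002 shift [ -4.8  12.3 144.1] j [-0.08  0.56  1.26 -0.    1.33 -0.15] w 0.998 t 32.2
```

View pics/tube.png

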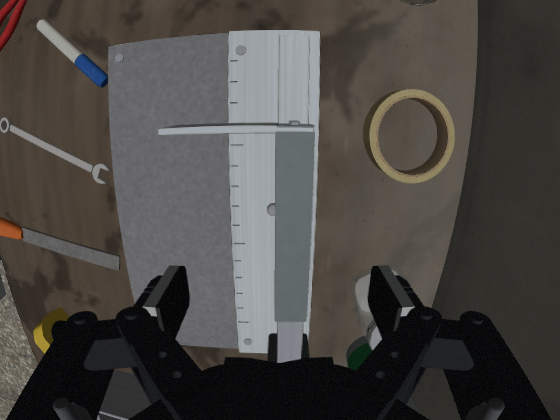

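Run:
```python
from h import *
c=ctrl.capture("wrist");im=c["img"]
for v in (160,205,260): 
    r=im[v].astype(int).sum(1);g=np.abs(np.diff(r));k=[i for i in range(255,330) if g[i]>45];print(v,k,[np.round(watz((i+.5,v),c,77)[:2]).tolist() for i in k])
print("btn",np.round(watz((271,210),c,62)), np.round(watz((198,130),c,27)))
plan((629.5,58,40),1.64)
```

```text
160 [272, 273, 311, 312, 314, 315, 316] [[609.0, 101.0], [610.0, 101.0], [639.0, 103.0], [640.0, 103.0], [641.0, 103.0], [642.0, 103.0], [643.0, 104.0]]
205 [266, 309, 310, 313, 314] [[606.0, 65.0], [641.0, 67.0], [642.0, 67.0], [644.0, 67.0], [645.0, 67.0]]
260 [272, 307, 308, 310, 311] [[614.0, 16.0], [644.0, 18.0], [645.0, 18.0], [647.0, 18.0], [647.0, 18.0]]
btn [610.  56.  62.] [537. 118.  27.]
turn -0.002 shift [ -7.8  12.1 144.1] j [-0.08  0.56  1.26 -0.    1.33 -0.15] w 1.001 t 32.3
```

Emit:
{"name": "send_rows", "arguments": {
  "squeeze": 35,
  "targets": [
    [-1,-0.008,0.01,0,0,0,0],
    [-1,0,0,0.03,0,0,0],
    [-1,0,0,0.03,0,0,0],
    [-1,0,0,0.03,0,0,0],
    [-1,0,0,0.03,0,0,0],
    [-1,0,0,0.022,0,0,0],
    [-1,0,0,0,0,0,0],
    [1,0,0,0,0,0,0],
    [1,0,0,0,0,0,0],
    [1,0,0,0,0,0,0]
  ]
}}

```text
time_s: 33.55
eef_pos: [627.2, 57.6, 42.6]
ee_rot: [0.0, 0.683, 0.73, -0.0]
force: [-4.7, 0.2, 2.3]
grip_width: 0.373
grip_force: 2.2
```

Emit:
{"name": "send_rows", "arguments": {
  "targets": [
    [1,0,0,0,0,0,0],
    [1,0,0,0,0,0,0],
    [1,0,0,0,0,0,0],
    [1,0,0,0,0,0,0],
    [1,0,0,0,0,0,0],
    [1,0,0,0,0,0,0],
    [1,0,0,0,0,0,0],
    [1,0,0,0,0,0,0],
    [1,0,0,0,0,0,0],
    [1,0,0,0,0,0,0]
  ]
}}

```text
time_s: 34.8
eef_pos: [628.1, 57.6, 42.8]
ee_rot: [0.001, 0.683, 0.73, 0.001]
force: [2.6, 0.6, 5.9]
grip_width: 0.345
grip_force: 40.8
```

Run:
```python
from h import *
c=ctrl.capture("wrist");save(c,"pinch");p,R,s=pose();print(p,s["force"],s["grip_width"]*85,s["grip_force"])
print([(np.round(r["point"]).tolist(),round(r["score"],2),np.round(watz(r["point"],c,27),1).tolist()) for r in ctrl.landmark_of("stop_face",c)[:2]])
```

```text
[628.08328364  57.65547877  42.78869193] [2.0997259  0.9654148  6.30791825] 29.486171067917702 40.77027295657899
[([116.0, 135.0], 0.89, [537.6, 117.8, 27.0])]
```

View pics/pinch.png

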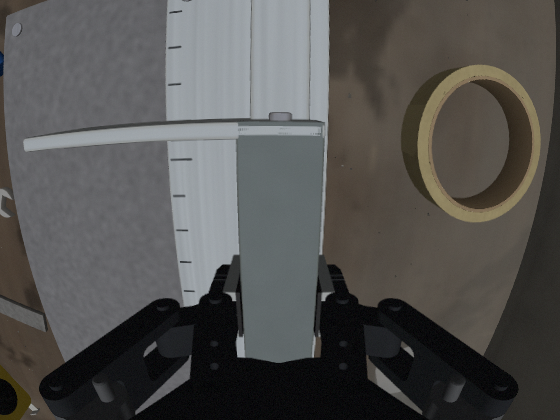

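The pinch closed to 29.5 mm, so the button is flush. I'll pull slowly.

Emit:
{"name": "send_rows", "arguments": {
  "targets": [
    [1,0.003,0,0,0,0,0],
    [1,0.003,0,0,0,0,0],
    [1,0.003,0,0,0,0,0],
    [1,0.003,0,0,0,0,0],
    [1,0.003,0,0,0,0,0],
    [1,0.003,0,0,0,0,0],
    [1,0.003,0,0,0,0,0],
    [1,0.003,0,0,0,0,0],
    [1,0,0,0,0,0,0],
    [1,0,0,0,0,0,0]
  ]
}}

```text
time_s: 36.15
eef_pos: [626.7, 81.3, 42.8]
ee_rot: [0.001, 0.683, 0.73, 0.001]
force: [4.0, -0.5, 5.9]
grip_width: 0.341
grip_force: 40.1
```

```bash
cat > st.py <<'E'
from h import *
c=ctrl.capture("wrist");p,R,s=pose();print(p,s["force"],s["grip_width"]*85,s["grip_force"],s["time_s"])
print([(np.round(r["point"]).tolist(),round(r["score"],2),np.round(watz(r["point"],c,27),1).tolist()) for r in ctrl.landmark_of("stop_face",c)[:2]])
save(c,"st")
E
python3 st.py
```

```text
[626.65842279  81.32623763  42.7689641 ] [ 3.9830667  -0.97942134  5.37492055] 29.344183797612235 40.065493024885654 36.2
[([116.0, 136.0], 0.81, [536.5, 141.2, 27.0])]
```

Emit:
{"name": "send_rows", "arguments": {
  "targets": [
    [1,0.003,0,0,0,0,0],
    [1,0.003,0,0,0,0,0],
    [1,0.003,0,0,0,0,0],
    [1,0.003,0,0,0,0,0],
    [1,0.001,0,0,0,0,0],
    [1,0.001,0,0,0,0,0],
    [1,0.001,0,0,0,0,0],
    [1,0.001,0,0,0,0,0],
    [1,0,0,0,0,0,0],
    [1,0,0,0,0,0,0]
  ]
}}

```text
time_s: 37.5
eef_pos: [625.7, 97.3, 42.7]
ee_rot: [0.001, 0.683, 0.73, 0.001]
force: [5.1, -0.5, 4.2]
grip_width: 0.343
grip_force: 40.0
```

```bash
python3 st.py
```

```text
[625.73931598  97.30789792  42.77431188] [ 4.94826351 -0.35329344  5.77606345] 29.244050386619048 39.98143719218206 37.55
[([119.0, 134.0], 0.86, [537.3, 157.9, 27.0])]
```

Emit:
{"name": "send_rows", "arguments": {
  "targets": [
    [1,0.0005,0,0,0,0,0],
    [1,0.0005,0,0,0,0,0],
    [1,0.0005,0,0,0,0,0],
    [1,0.0005,0,0,0,0,0],
    [1,0,0,0,0,0,0],
    [1,0,0,0,0,0,0],
    [1,0,0,0,0,0,0],
    [1,0,0,0,0,0,0],
    [1,0,0,0,0,0,0],
    [1,0,0,0,0,0,0]
  ]
}}

```text
time_s: 38.85
eef_pos: [625.7, 98.5, 42.8]
ee_rot: [0.002, 0.683, 0.73, 0.001]
force: [5.5, -4.8, 5.8]
grip_width: 0.349
grip_force: 40.0
```

```bash
python3 st.py
```

```text
[625.64779177  98.51773935  42.76653516] [ 4.8553532  -3.98025683  5.29331942] 29.16630995756086 39.98643141123466 38.9
[([117.0, 135.0], 0.63, [535.7, 159.0, 27.0])]
```

Emit:
{"name": "send_rows", "arguments": {
  "targets": [
    [1,0.001,0,0,0,0,0],
    [1,0.001,0,0,0,0,0],
    [1,0,0,0,0,0,0],
    [1,0,0,0,0,0,0],
    [1,0,0,0,0,0,0],
    [1,0,0,0,0,0,0],
    [1,0,0,0,0,0,0],
    [1,0,0,0,0,0,0],
    [1,0,0,0,0,0,0],
    [1,0,0,0,0,0,0]
  ]
}}

```text
time_s: 40.2
eef_pos: [625.6, 99.1, 42.8]
ee_rot: [0.002, 0.683, 0.73, -0.0]
force: [5.6, -12.4, 5.0]
grip_width: 0.346
grip_force: 40.0
```

```bash
python3 st.py
```

```text
[625.63717429  99.04032946  42.77154243] [  3.97012858 -11.84917299   5.74989527] 29.47633553471799 39.96358354110271 40.25
[([118.0, 134.0], 0.65, [536.7, 160.0, 27.0])]
```

The force builds up to 12 N without motion, so the button has snapped into the next hole. I'll relax, release, rise and check.

Emit:
{"name": "send_rows", "arguments": {
  "targets": [
    [1,-0.002,0,0,0,0,0],
    [1,-0.001,0,0,0,0,0],
    [-1,0,0,0,0,0,0],
    [-1,0,0,0,0,0,0],
    [-1,0,0,0,0,0,0],
    [-1,0,0,-0.02,0,0,0],
    [-1,0,0,-0.04,0,0,0],
    [-1,0,0,-0.05,0,0,0],
    [-1,0,0,-0.05,0,0,0],
    [-1,0,0,0,0,0,0]
  ]
}}

```text
time_s: 41.55
eef_pos: [625.9, 98.7, 206.0]
ee_rot: [0.003, 0.683, 0.73, 0.002]
force: [-0.7, -0.8, -0.4]
grip_width: 1.003
grip_force: 0.0
```

Run:
```python
from h import *
c=ctrl.capture("wrist")
for q in("stop_face","button_tip"):
  print(q,[(np.round(r["point"]).tolist(),round(r["score"],2),np.round(watz(r["point"],c,27 if q[0]=='s' else 62),1).tolist()) for r in ctrl.landmark_of(q,c)[:2]])
im=c["img"];cv2.imwrite("pics/btn.png",cv2.resize(im[60:360,120:420,::-1],(600,600),interpolation=2))
print(pose()[0])
plan((490,330,250),1.64)
```

```text
stop_face [([191.0, 119.0], 0.79, [534.6, 161.1, 27.0])]
button_tip [([254.0, 236.0], 0.37, [605.6, 55.7, 62.0])]
[623.9979541   98.59527898 200.44785094]
turn -0.002 shift [ 240.1 -117.8  -49.2] j [-0.03  0.58  1.19 -0.    1.38 -0.1 ] w 0.997 t 41.7
```

View pics/btn.png

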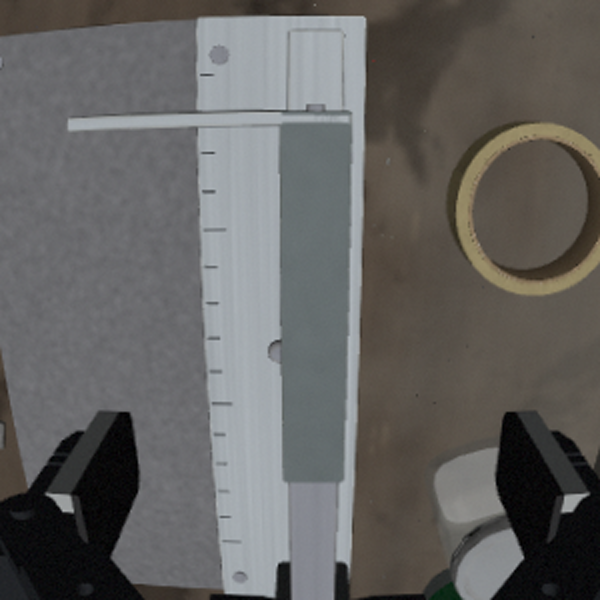

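The button shows proud at crop (275,351), near the middle of the tube, and the stop plate has moved ~41 mm. Next is the block.

Emit:
{"name": "send_rows", "arguments": {
  "targets": [
    [-1,0.045,-0.025,-0.02,0,0,0],
    [-1,0.045,-0.025,-0.02,0,0,0],
    [-1,0.045,-0.025,-0.01,0,0,0],
    [-1,0.045,-0.025,0,0,0,0],
    [-1,0.03,-0.02,0,0,0,0],
    [-1,0,0,0,0,0,0],
    [-1,0,0,0,0,0,0],
    [-1,0,0,0,0,0,0],
    [-1,0,0,0,0,0,0],
    [-1,0,0,0,0,0,0]
  ]
}}

```text
time_s: 42.95
eef_pos: [491.0, 299.7, 251.7]
ee_rot: [-0.0, 0.683, 0.73, -0.0]
force: [-0.2, 0.6, 0.6]
grip_width: 1.002
grip_force: 0.0
```

Run:
```python
from h import *
c=ctrl.capture("wrist");save(c,"blk");print(pose()[0])
for q in("blank_center","stop_face","jig"):
  print(q,[(np.round(r["point"]).tolist(),round(r["score"],2),np.round(watz(r["point"],c,dict(b=15,s=27,j=12)[q[0]]),1).tolist()) for r in ctrl.landmark_of(q,c)[:2]])
```

```text
[490.95320354 299.77935077 251.76383577]
blank_center [([280.0, 124.0], 0.79, [488.1, 358.7, 15.0])]
stop_face [([307.0, 282.0], 0.89, [536.5, 163.1, 27.0])]
jig [([317.0, 344.0], 0.75, [566.2, 44.6, 12.0])]
```

View pics/blk.png

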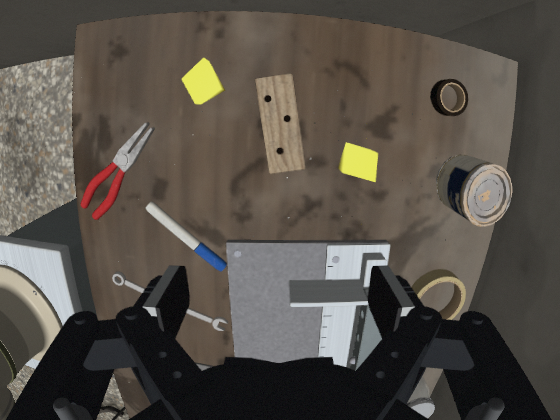

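The block's top corners are at about (256,79), (292,74), (304,169) and (269,173). The yellow chips beside it leave room for the fingers.

Run:
```python
from h import *
c=ctrl.capture("wrist")
P=np.array([watz(p,c,30)[:2] for p in((256,79),(292,74),(304,169),(269,173))]);print(np.round(P),P.mean(0))
a=(P[0]+P[1]-P[2]-P[3]);h=np.arctan2(a[1],a[0]);print(h,np.hypot(*a)/2,np.hypot(*(P[0]-P[1])))
plan((*P.mean(0),10),h)
```

```text
[[458. 409.]
 [497. 417.]
 [518. 311.]
 [479. 303.]] [488.13485359 359.94557025]
1.7679145236733735 107.84302520465185 39.8782991880738
turn -0.130 shift [ 59.3   9.1 241.9] j [0.35 0.41 1.3  0.   1.42 0.28] w 1.000 t 43.2
```

Emit:
{"name": "send_rows", "arguments": {
  "squeeze": 50,
  "targets": [
    [-1,0,0,0.02,0,0,-0.13],
    [-1,0.03,0.005,0.02,0,0,0],
    [-1,0.029,0.004,0.04,0,0,0],
    [-1,0,0,0.05,0,0,0],
    [-1,0,0,0.05,0,0,0],
    [-1,0,0,0.04,0,0,0],
    [-1,0,0,0.021,0,0,0],
    [-1,0,0,0,0,0,0],
    [1,0,0,0,0,0,0],
    [1,0,0,0,0,0,0]
  ]
}}

```text
time_s: 44.45
eef_pos: [488.6, 359.9, 12.1]
ee_rot: [0.0, 0.634, 0.773, 0.001]
force: [-0.1, -0.1, 0.6]
grip_width: 0.604
grip_force: 0.0
```

Emit:
{"name": "send_rows", "arguments": {
  "targets": [
    [1,0,0,0,0,0,0],
    [1,0,0,0,0,0,0],
    [1,0,0,0,0,0,0],
    [1,0,0,0,0,0,0],
    [1,0,0,-0.03,0,0,0],
    [1,0,0,-0.05,0,0,0],
    [1,0,0,-0.05,0,0,0],
    [1,0,0,-0.03,0,0,0],
    [1,0,0,0,0,0,0],
    [1,0,0,0,0,0,0]
  ]
}}

```text
time_s: 45.7
eef_pos: [487.5, 359.4, 169.3]
ee_rot: [-0.001, 0.634, 0.773, -0.001]
force: [0.1, -0.4, -1.1]
grip_width: 0.479
grip_force: 51.4
```

Run:
```python
from h import *
c=ctrl.capture("wrist");save(c,"held")
p,R,s=pose();print(p,s["grip_width"]*85,s["grip_force"],s["force"])
print([(np.round(r["point"]).tolist(),round(r["score"],2),np.round(watz(r["point"],c,160),1).tolist()) for r in ctrl.landmark_of("blank_center",c)[:2]])
# jig pose refined from measured tube line/yaw; target jig (-26,65)
x0,y0,a=570,37,0.062
for X,Y in((-27,62),(-24,65)):
  t=(x0+X*np.cos(a)-Y*np.sin(a),y0+X*np.sin(a)+Y*np.cos(a));print(t);plan((*t,170),np.pi/2+a)
```

```text
[487.38437851 359.36850817 169.0907994 ] 40.429953359771815 51.43887162208557 [-0.24439301  0.18698427 -0.49051014]
[([277.0, 269.0], 0.9, [486.7, 353.4, 160.0])]
(np.float64(539.2103396281266), np.float64(97.20794643719952))
turn 0.135 shift [-264.9   35.4   -0.7] j [0.44 0.54 1.32 0.   1.28 0.25] w 0.477 t 45.8
(np.float64(542.0186946160306), np.float64(100.38806314290609))
turn 0.135 shift [-261.9   38.4   -0.7] j [0.44 0.54 1.32 0.   1.28 0.25] w 0.477 t 45.8
```

View pics/held.png

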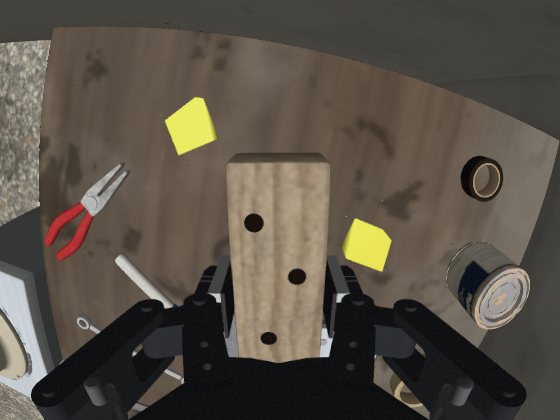

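Run:
```python
from h import *
c=ctrl.capture("wrist");p,R,s=pose()
for q in((278,164),(269,362),(228,250),(329,250)): print(q,np.round(R.T@(watz(q,c,187)-p),1))
```

```text
(278, 164) [ 54.2  -1.4 -17.7]
(269, 362) [-46.8  -6.2 -17.6]
(228, 250) [ 17.7 -22.7 -17.6]
(329, 250) [ 17.8  20.1 -17.7]
```

Emit:
{"name": "send_rows", "arguments": {
  "targets": [
    [1,0,0,0,0,0,0.135],
    [1,-0.05,0.006,0,0,0,0],
    [1,-0.05,0.006,0,0,0,0],
    [1,-0.05,0.006,0,0,0,0],
    [1,-0.05,0.006,0,0,0,0],
    [1,-0.05,0.006,0,0,0,0],
    [1,-0.02,0.005,0,0,0,0],
    [1,0,0,0,0,0,0],
    [1,0,0,0,0,0,0],
    [1,0,0,0,0,0,0]
  ]
}}

```text
time_s: 47.1
eef_pos: [539.4, 93.6, 170.7]
ee_rot: [-0.0, 0.684, 0.729, -0.0]
force: [-0.4, 0.2, -1.0]
grip_width: 0.477
grip_force: 51.4
```

Run:
```python
from h import *
c=ctrl.capture("wrist");save(c,"above")
p,R,s=pose();print(p,s["grip_width"]*85,s["grip_force"])
print([(np.round(r["point"]).tolist(),round(r["score"],2),np.round(watz(r["point"],c,27),1).tolist()) for r in ctrl.landmark_of("stop_face",c)[:2]])
cv2.imwrite("pics/above2.png",cv2.resize(c["img"][20:340,80:500,::-1],(788,600)))
```

```text
[539.49088331  93.4036478  170.77193325] 40.99182905960761 51.381733417510986
[([280.0, 122.0], 0.78, [536.1, 158.2, 27.0])]
```

View pics/above2.png

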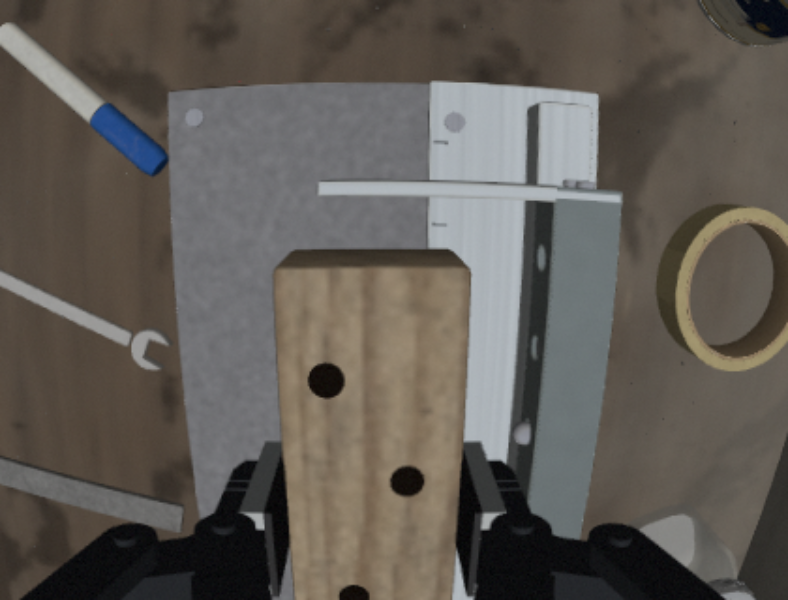

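Run:
```python
from h import *
c=ctrl.capture("wrist");p,R,s=pose()
for q in((308.9,64),(309,100),(308.5,135),(309,118)): w=watz(q,c,19);print(q,np.round(w,1),np.round(R.T@(w-p),1))
for q in((265,124),(285,124)): w=watz(q,c,77);print("plate near edge top",np.round(R.T@(w-p),1))
```

```text
(308.9, 64) [558.2 212.4  19. ] [117.9  26.1 151.8]
(309, 100) [560.5 179.5  19. ] [ 85.   26.3 151.8]
(308.5, 135) [562.4 147.7  19. ] [ 53.1  26.2 151.8]
(309, 118) [561.7 163.2  19. ] [ 68.6  26.5 151.8]
plate near edge top [ 65.3 -10.6  93.8]
plate near edge top [65.3  3.8 93.8]
```

Emit:
{"name": "send_rows", "arguments": {
  "targets": [
    [1,0,0,0.03,0,0,0],
    [1,0,0,0.03,0,0,0],
    [1,0,0,0.03,0,0,0],
    [1,0,0,0.02,0,0,0],
    [1,0,0,0.02,0,0,0],
    [1,0,0,0.01,0,0,0],
    [1,0,0,0.004,0,0,0],
    [1,0,0,0,0,0,0],
    [1,0,0,0,0,0,0],
    [1,0,0,0,0,0,0]
  ]
}}

```text
time_s: 48.5
eef_pos: [539.9, 92.4, 27.3]
ee_rot: [0.0, 0.685, 0.729, 0.0]
force: [1.1, 0.3, -0.7]
grip_width: 0.478
grip_force: 51.4
```

Emit:
{"name": "send_rows", "arguments": {
  "targets": [
    [1,0,0,0.001,0,0,0],
    [1,0.002,0.001,0,0,0,0],
    [1,0.002,0.001,0,0,0,0],
    [1,0.002,0.001,0,0,0,0],
    [1,0.001,0.001,0,0,0,0],
    [1,0,0,0,0,0,0],
    [1,0,0,0.001,0,0,0],
    [1,0,0,0,0,0,0],
    [1,0,0,0,0,0,0],
    [1,0,0,0,0,0,0]
  ]
}}

```text
time_s: 49.75
eef_pos: [543.3, 99.6, 24.8]
ee_rot: [-0.0, 0.685, 0.729, 0.0]
force: [0.1, 0.3, -1.2]
grip_width: 0.48
grip_force: 51.4
```

Run:
```python
from h import *
p,R,s=pose();print(p,s["force"],np.round(R.T@s["force"],1))
```

```text
[543.2668382   99.5947797   24.84243582] [ 0.14399166  0.30697321 -1.24392438] [0.3 0.2 1.2]
```

Next I'll nudge up against the plate and strip in small steps.

Emit:
{"name": "send_rows", "arguments": {
  "targets": [
    [1,0,0.001,0,0,0,0],
    [1,0,0.001,0,0,0,0],
    [1,0.001,0,0,0,0,0],
    [1,0.001,0,0,0,0,0],
    [1,0.001,0,0,0,0,0],
    [1,0,0,0,0,0,0],
    [1,0,0,0,0,0,0],
    [1,0,0,0,0,0,0],
    [1,0,0,0,0,0,0],
    [1,0,0,0,0,0,0]
  ]
}}

```text
time_s: 51.0
eef_pos: [544.2, 102.6, 24.4]
ee_rot: [-0.001, 0.685, 0.729, -0.001]
force: [-4.9, -1.9, -1.1]
grip_width: 0.482
grip_force: 51.4
```

Run:
```python
from h import *
p,R,s=pose();print(p,s["force"],np.round(R.T@s["force"],1))
c=ctrl.capture("wrist")
for q in("stop_face","blank_center"):print(q,[(np.round(r["point"]).tolist(),round(r["score"],2),np.round(watz(r["point"],c,27),1).tolist()) for r in ctrl.landmark_of(q,c)[:2]])
cv2.imwrite("pics/near.png",cv2.resize(c["img"][60:360,80:480,::-1],(800,600)))
```

```text
[544.18293543 102.57184652  24.36529951] [-4.85442783 -1.90533815 -1.12920031] [-1.6 -5.   1.1]
stop_face [([270.0, 154.0], 0.77, [536.1, 158.2, 27.0])]
blank_center [([277.0, 272.0], 0.65, [542.4, 101.7, 27.0])]
```

View pics/near.png

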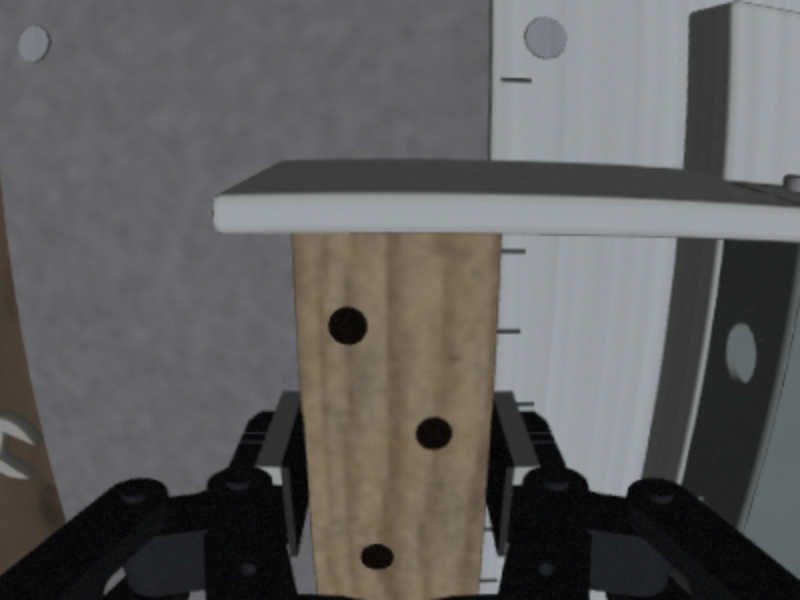

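Emit:
{"name": "send_rows", "arguments": {
  "targets": [
    [1,0.001,0,0,0,0,0],
    [1,0,0,0.001,0,0,0],
    [1,0,0,0.001,0,0,0],
    [1,0,0,0,0,0,0],
    [1,0,0,0,0,0,0],
    [1,0,0,0,0,0,0],
    [1,0,0,0,0,0,0],
    [1,0,0,0,0,0,0],
    [1,0,0,0,0,0,0],
    [1,0,0,0,0,0,0]
  ]
}}

```text
time_s: 52.4
eef_pos: [544.2, 103.5, 24.1]
ee_rot: [-0.001, 0.685, 0.729, -0.001]
force: [-12.8, -3.6, 16.8]
grip_width: 0.484
grip_force: 53.5
```

Run:
```python
from h import *
p,R,s=pose();print(p,s["force"],np.round(R.T@s["force"],1))
```

```text
[544.19293697 103.51164309  24.09047665] [-12.84708537  -3.63702226  16.81788103] [ -2.8 -13.1 -16.8]
```

Emit:
{"name": "send_rows", "arguments": {
  "targets": [
    [1,0.001,-0.001,-0.001,0,0,0],
    [1,0,0,0,0,0,0],
    [1,0,0,0,0,0,0],
    [0.0,0,0,0,0,0,0],
    [-0.3,0,0,0,0,0,0],
    [-0.5,0,0,0,0,0,0],
    [-0.5,0,0,0,0,0,0],
    [-0.5,0,0,-0.01,0,0,0],
    [-0.5,0,0,-0.02,0,0,0],
    [-0.5,0,0,-0.04,0,0,0]
  ]
}}

```text
time_s: 53.65
eef_pos: [543.3, 104.7, 94.2]
ee_rot: [-0.001, 0.685, 0.729, -0.001]
force: [1.0, -0.2, -0.3]
grip_width: 0.75
grip_force: 0.0
```

Emit:
{"name": "send_rows", "arguments": {
  "targets": [
    [-0.5,0,0,-0.05,0,0,0],
    [-0.5,0,0,-0.05,0,0,0],
    [-0.5,-0.02,0,-0.03,0,0,0],
    [-0.5,-0.02,0,0,0,0,0],
    [-0.5,0,0,0,0,0,0],
    [-0.5,0,0,0,0,0,0],
    [-0.5,0,0,0,0,0,0],
    [-0.5,0,0,0,0,0,0],
    [-0.5,0,0,0,0,0,0],
    [-0.5,0,0,0,0,0,0]
  ]
}}

```text
time_s: 54.9
eef_pos: [546.4, 64.8, 223.8]
ee_rot: [-0.0, 0.685, 0.729, 0.0]
force: [-0.4, -0.8, 0.2]
grip_width: 0.751
grip_force: 0.0
```

Run:
```python
from h import *
p,R,s=pose();print(p,s["force"],s["time_s"])
c=ctrl.capture("wrist")
for q,z in dict(stop_face=27,blank_center=27,button_tip=62,scrap_bin=3).items():print(q,[(np.round(r["point"]).tolist(),round(r["score"],2),np.round(watz(r["point"],c,z),1).tolist()) for r in ctrl.landmark_of(q,c)[:2]])
cv2.imwrite("pics/fin.png",cv2.resize(c["img"][40:420,60:560,::-1],(780,593)))
```

```text
[546.42661002  64.80799519 223.81732161] [-0.42513973 -0.84084387  0.24273771] 54.9
stop_face [([276.0, 91.0], 0.6, [537.3, 159.8, 27.0])]
blank_center [([276.0, 144.0], 0.57, [540.7, 104.1, 27.0]), ([357.0, 202.0], 0.57, [634.2, 47.6, 27.0])]
button_tip [([342.0, 203.0], 0.47, [609.1, 54.5, 62.0])]
scrap_bin []
```

View pics/fin.png

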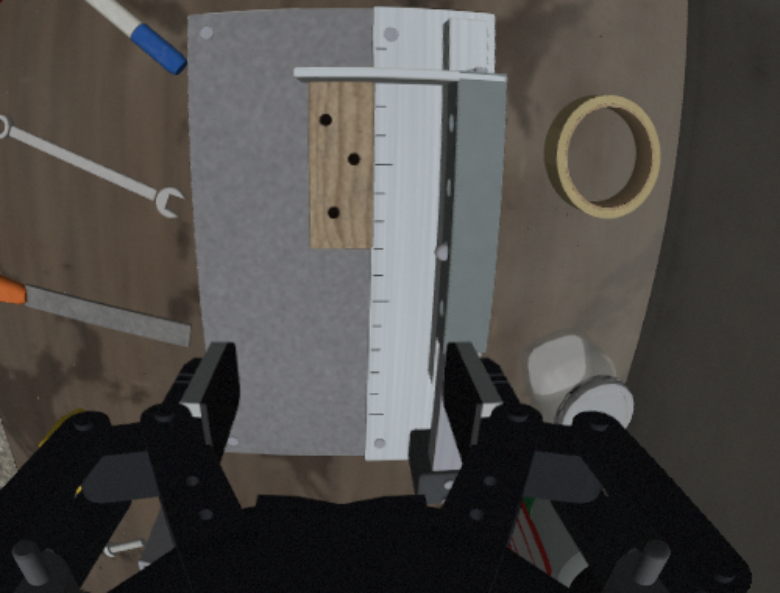

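The block lies against the strip and the plate. Its centre is 55.7 mm short of the stop face, the button is out at (442,251), and the gripper is clear. I'm handing in.

```bash
python3 -c "
from h import *
print(ctrl.finish_job())"
```

```text
the job is handed in; nothing more can be done
None
```

I handed the job in at about 55 s; no verdict came back. By camera and force readings, all five offcuts are in the bin, the stop is one hole longer with its button out, and the block lies released against the strip and stop plate.

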